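# Enable the X-ray unit with its key

### The job

Lift the lid off the steel key pot by its knob and set it down gently on the worktop beside the pot, standing on its rim with the knob up. Then take the key out of the pot, push it fully home against the spring in the keyhole on the sloping panel of the grey X-ray enable box, turn it clockwise as far as it goes, to on, and leave it there. Leave the other things on the worktop where they are.

Things in the scene. Friction and masses are not known exactly. Their poses are not given: they have to be found in the camera images.
- lid_knob (a point): centre of the black knob (upright cylinder 20 mm dia, 21 mm tall, on a 6 mm neck) of the loose steel lid; z along the lid's axis. The flat lid top is 16.5 mm below this point, the lid's rim 93.5 mm below it
- lid: the lid: tall round steel cap, 72 mm dia, 77 mm high without knob, 0.12 kg, hollow, open below, wall 3 mm; origin at the centre of its rim (underside), z up through the knob. It stands loosely (3 mm play) on the pot's floor, 6 mm above the worktop, over the upright key: raise it 70 mm or more before moving sideways
- key_pot: low round steel pot, 86 mm dia, 24 mm high, fixed to the worktop; origin at the centre of its underside. In its centre a fixed grey stand block (24 x 30 mm, top 40 mm above the origin) has a slot in which the key stands upright, bow up. The slot and the bow's width lie along the pot's y. Free worktop for the lid lies to the pot's right if its y is over 0.03 m, else to its left
- key_bow (a point): centre of the loose key's black bow, a flat slab 8 mm thick (along x), 28 mm wide (along y), 30 mm tall (along z); z points from tip to bow. Key about 30 g; half a turn about z makes no difference. Below the bow a round steel shoulder, 14 mm dia, 4 mm tall. Lift the key 25 mm or more to clear its stand
- key_tip (a point): end of the key's steel bit, on its axis, 38.5 mm below key_bow; axes as key_bow. From the tip up: flat bit 5 mm thick (x), 14 mm wide (y), 12 mm long (its first 2.5 mm are 3 by 11 mm), round shank 5.5 mm dia to 19.5 mm, then the shoulder
- xray_box: grey X-ray enable box with a sloping aluminium panel, fixed: 100 mm deep, 90 mm wide, 35 mm high at the front (-x), 82 mm at the back; origin at the centre of its underside. The panel slopes 25 degrees from level, down to the front. Small lamp on it, 8 mm tall, 34 mm up-slope and 28 mm right of the keyhole
- keyhole (a point): centre of the keyhole on the panel's outer face, 58 mm above the worktop; z out of the panel, x up the slope, y to the box's left. Slot 16 mm long (y), 7 mm wide (x), 1 mm chamfer, through a 5 mm plate into a turning plug with a like slot; trim ring round it 34 mm dia, 1.5 mm tall. Insert along -z, bow's width along y. Fully home, 19.5 mm deep, the key's shoulder meets the panel
- key_switch (a joint): plug angle: 0 off, 1.05 on, at the stop; grows clockwise looking into the keyhole (negative about its z). Friction 0.04 N m, key play 0.15 rad. A spring pin meets the tip at 14 mm depth (3 N, rising to 6 N when home); the plug turns only with the tip 17 mm deep or more, so push while turning. Turned, the key is caught in and springs back only to 17 mm when let go
- strip_vial_1: bystander: upright pink capped vial, 23 mm dia x 72 mm; origin at the centre of its underside
- slide_card_1: bystander: flat white slide mailer, 104x44x9 mm; origin at the centre of its underside
- timer_1: bystander: small white bench timer, 58x64x16 mm; origin at the centre of its underside. Behind it is the big chemistry analyser (solid, x over 0.46, y under -0.30 m, 0.26 m high)
- slide_box: bystander: small cream cardboard slide box, 35x85x32 mm; origin at the centre of its underside. Just behind it stands the tall blood cell counter (solid, x over 0.42, y from 0.17 to 0.45 m, 0.39 m high): swing the arm in round it
- cotton_buds: bystander: round tub of cotton buds behind the X-ray box, 77 mm dia, 80 mm tall; origin at the centre of its underside
- dropper_bottle: bystander: brown dropper bottle behind the X-ray box, 33 mm dia, 102 mm tall; origin at the centre of its underside
- forceps_1: bystander: steel forceps lying flat, 110 mm long; origin at the centre of its underside

How it is judged:
On the way, in this order (a step that is already met when the one before it is completed fails the run):
1. the lid is off and stands on its rim on the worktop beside the pot, let go (height (world z) of lid_knob between 0.088 and 0.098 m and angle between lid_knob's own z axis and vertical below 0.12 rad and horizontal distance between lid_knob and key_pot above 0.08 m and contact force between the fingers and lid below 0.2 N), for 0.2 s.
2. the key is pushed home in the keyhole (z of key_tip in the frame of keyhole below -0.0155 m and distance between key_tip and keyhole below 0.024 m), for 0.1 s.
At the end, for the whole second after the job is handed in: the key switch is turned to at least 0.9 rad of its 1.05 rad, the key is still in it (tip at least 15.5 mm below the panel face), and the lid is at rest upright (within 0.12 rad) on its rim on the worktop, its knob more than 80 mm to the side of the pot's centre (all of step 2 and value of joint key_switch above 0.9 rad and height (world z) of lid_knob between 0.088 and 0.098 m and angle between lid_knob's own z axis and vertical below 0.12 rad and horizontal distance between lid_knob and key_pot above 0.08 m and linear speed of lid below 0.02 m/s); the robot touches nothing.
It fails at once if the lid is dropped (falls freely from more than about 2 cm) (linear speed of lid above 0.6 m/s and contact force between the fingers and lid below 0.1 N).
It fails at once if a bystander is shifted by more than 30 mm (distance of any of strip_vial_1, slide_card_1, timer_1, slide_box, cotton_buds, dropper_bottle, forceps_1 from where it was at the start of the episode above 0.03 m).
It also fails if it takes over 69 s, if anything falls off the work surface, if the arm or the gripper's body presses on something with over 40 N, if the wrist force passes 120 N, or if a joint passes its speed limit or range.

### The arm

A 7-joint arm with a two-finger parallel gripper is mounted at the origin on a cart in front of the work surface, level with it; the furniture and walls round the work are solid. World frame = base frame: x ahead of the robot, y to its left, z up, the work surface at z = 0. Lengths are in m, angles in rad, forces in N, time in s.
With the tool pointing down it reaches from about 0.425 to 0.925 m from the base axis. Payload 6.8 kg.
Tool frame: the origin (TCP) lies midway between the tips of the shut fingers; the grasp point (between the pads) lies 19 mm behind it; z points along the fingers, y is the line along which they close (so a half turn about z gives the same grasp; the last joint's range is limited). The gripper opens to 88 mm and grips with 3 to 60 N. Pads are 20 mm wide; open, the fingers measure 115 mm over their backs; the gripper's body (75 mm by 178 mm) begins 61 mm behind the grasp point.
Start: joints at [-1.234, 0.477, 0.022, 1.555, -0.011, 1.109, -0.083], TCP at [0.29, 0.609, 0.223] pointing down, gripper open.
Joint ranges: [-2.96, 2.96], [-0.34, 2.1], [-1.41, 1.46], [0.24, 2.44], [-1.37, 4.51], [0.17, 1.92], [-2.96, 2.96]. Speed limits (rad/s): [2.39, 2.39, 3.14, 3.14, 3.14, 3.14, 3.14].

### API

Orientations are given as a unit quaternion [x, y, z, w].
In Python, from rig import readout, read_camera, camera_model, order, silhouettes gives the robot as it stands.
- The arm moves only by the tool jog_arm, never from a script. Its argument "moves" is a list that holds one entry, the list of rows, each a list of 4 numbers: the shift along the tool's x, y, z in units of 0.5 m (1.0 is 0.5 m), then the turn about the tool's z in units of 180 degrees (1.0 is 180 degrees). A call has 1 to 20 rows; each row is the pose to reach, as a shift and turn from the pose commanded when the call began, along the tool's axes at that moment, turning the shorter way round; what a row does not reach only later rows make up. A row lasts 1/10 s, in which the tool goes at most 50 mm and 8.59 degrees, less where a joint would pass 70% of its speed; a pose out of reach is approached as far as the arm can. A call with a number of a shift or a turn outside -1 to 1 is refused whole. A call with a gripper value outside its range is refused whole. "hand" is the opening in per cent of the stroke, from 0 (shut) to 100 (fully open), set as the call begins (left out, the last holds). The fingers move at their own pace and stop on an object; the grip force is fixed at half the most. Time passes only in rows, so rows that repeat a pose let the fingers close. It gives the time, the measured TCP pose, the force, the opening and the grip force at its end, in the units of the state.
- readout.sense(): the state, without advancing time (a new reading comes with each control period).
- read_camera(name): name is "side" or "top"; returns the picture (384x512x3 uint8, blue, green, red); there is no depth.
- camera_model(name): a dict with "fx", "fy", "cx", "cy" (pixels), "position" and "orientation" of the camera in the world. Camera axes: x right, y up, looking along -z (the intrinsics and any distortion apply to the point x, -y, -z); pixel columns grow to the right and rows downward; lengths in m; the calibration is good to about 2 mm. A picture is of the moment at which its call begins. camera_model takes no time and is no camera call.
- order.close_job(): hands the job in; it is judged then, once.
Trained networks look in the newest picture that a camera, given by its name, has taken for a name from the list of things; names that differ only in an ending like _2 or _b are one class to them, and where a whole thing is asked for, a point or a joint stands for the part that bears it (a point fixed in the world has none). Each returns a list of dicts, best first, with "p" (0 to 1); they miss things now and then, are a little off and sometimes report something else, mostly with a low value. They report only what shows in the picture. A call takes as long as a camera call.
- silhouettes(camera, label): "pixels" (384x512 bool, what is visible of it) and "extent" ([left, top, right, bottom] in pixels, round what is visible of it).
The state is a dict: "time_s": time; "joint_pos": joint angles; "qd": joint speeds; "joint_torque": joint torques, N m; "position": TCP position; "tcp_rot": TCP orientation; "force": force on the tool from outside, world axes, zero at the start; "ft_torque": the same for the moment, N m; "opening": finger opening in m; "grip_force": force on a finger pad.
Only numpy, scipy, OpenCV 4.12 (cv2) and the standard library are available. Lean on these libraries where they do the work, as an engineer would, in place of code of your own. Each camera call takes 0.05 s, during which the arm holds its last target. There are 200 camera calls.

## Working session

There is one attempt and no reset: what is moved stays moved. The work goes in short steps, Python scripts to look and compute and a tool call to move; the robot and the scene stay as the last step left them, time stands still between calls to the robot, and variables do not carry over. Pictures are saved under pics/ and viewed, at most 12 in all, crops included, and the job is handed in when it is done.

Besides the shell and the picture viewer there is one more tool, called as name(argument=value, ...), one argument or row to a line, values as JSON. jog_arm: Moves the arm, as the interface text tells. Its arguments: {"type":"object","properties":{"moves":{"type":"array"},"hand":{"type":"number"}},"required":["moves"]}

```bash
ls; mkdir -p pics
python3 - <<'E'
from rig import readout, read_camera, camera_model, order, silhouettes
import cv2, numpy as np
s=readout.sense(); print({k:np.round(v,4).tolist() for k,v in s.items()})
for n in ("side","top"):
    im=read_camera(n); cv2.imwrite(f"pics/{n}0.png",im); print(n,camera_model(n))
    for l in ("lid_knob","lid","key_pot","xray_box","keyhole","key_switch","strip_vial_1","slide_card_1","timer_1","slide_box","cotton_buds","dropper_bottle","forceps_1"):
        try:
            r=silhouettes(n,l)
            print(n,l,[(round(d["p"],2),np.round(d["extent"]).tolist(),int(d["pixels"].sum()),np.round(np.argwhere(d["pixels"]).mean(0)[::-1],1).tolist()) for d in r[:2]])
        except Exception as e: print(n,l,e)
E
```

```text
pics
{'time_s': 0.0, 'joint_pos': [-1.2341, 0.4778, 0.0224, 1.5564, -0.0115, 1.1093, -0.0831], 'qd': [0.0007, 0.0009, -0.0001, 0.001, 0.0005, -0.0019, 0.0001], 'joint_torque': [-0.0009, -58.2862, 1.5342, -27.2611, -0.0544, 0.0169, 0.0002], 'position': [0.2902, 0.6088, 0.2217], 'tcp_rot': [0.2206, 0.9754, -0.0009, -0.0001], 'force': [0.7901, 0.0811, 0.2454], 'ft_torque': [-0.0149, -0.0215, 0.0406], 'grip_force': 0.0, 'opening': 0.0874}
side {'fx': 414.4588911900071, 'fy': 414.4588911900071, 'cx': 256.8098151888751, 'cy': 189.94298184035853, 'position': array([-0.02744771, -1.12273007,  0.7434049 ]), 'orientation': array([ 0.48980912, -0.12592443, -0.21838599,  0.83458829])}
side lid_knob [(0.74, [200.0, 174.0, 224.0, 202.0], 503, [210.4, 188.8]), (0.65, [250.0, 259.0, 279.0, 282.0], 430, [264.9, 270.4])]
side lid [(0.71, [201.0, 174.0, 224.0, 203.0], 538, [210.3, 189.2])]
side key_pot []
side xray_box [(0.61, [243.0, 191.0, 273.0, 237.0], 866, [257.6, 214.5])]
side keyhole [(0.97, [241.0, 194.0, 274.0, 226.0], 676, [258.5, 210.3])]
side key_switch [(0.3, [200.0, 175.0, 223.0, 200.0], 
[... 945 characters left out ...]
, 1000, [258.2, 201.1]), (0.51, [243.0, 179.0, 275.0, 221.0], 976, [258.1, 201.0])]
top keyhole [(0.59, [242.0, 182.0, 277.0, 222.0], 947, [258.2, 201.2])]
top key_switch [(0.45, [244.0, 178.0, 275.0, 224.0], 1040, [258.0, 201.0])]
top strip_vial_1 [(0.47, [186.0, 201.0, 192.0, 211.0], 67, [187.7, 204.3])]
top slide_card_1 [(0.74, [165.0, 184.0, 178.0, 211.0], 396, [170.8, 195.3])]
top timer_1 []
top slide_box [(0.94, [115.0, 241.0, 126.0, 266.0], 391, [119.4, 253.2])]
top cotton_buds [(0.77, [240.0, 142.0, 260.0, 170.0], 492, [248.8, 154.6])]
top dropper_bottle [(0.62, [268.0, 150.0, 282.0, 163.0], 118, [276.6, 156.6])]
top forceps_1 [(0.62, [383.0, 231.0, 382.0, 234.0], 1, [383.0, 233.0])]
```

```bash
cat > h.py <<'E'
from rig import readout, read_camera, camera_model, order, silhouettes
import cv2, numpy as np
from scipy.spatial.transform import Rotation as R
def proj(n,P):
    c=camera_model(n); p=R.from_quat(c["orientation"]).inv().apply(np.atleast_2d(P)-c["position"])
    return np.c_[c["cx"]+c["fx"]*p[:,0]/-p[:,2], c["cy"]+c["fy"]*p[:,1]/p[:,2]]
def atz(n,u,v,z):
    c=camera_model(n); d=R.from_quat(c["orientation"]).apply([(u-c["cx"])/c["fx"],-(v-c["cy"])/c["fy"],-1])
    return c["position"]+d*(z-c["position"][2])/d[2]
E
python3 - <<'E'
from h import *
print(camera_model("top").keys())
a=cv2.imread("pics/top0.png"); b=cv2.imread("pics/side0.png")
cv2.imwrite("pics/topz.png",cv2.resize(a[110:290,100:340],None,fx=3.3,fy=3.3,interpolation=2))
cv2.imwrite("pics/sidez.png",cv2.resize(b[140:300,140:340],None,fx=3.7,fy=3.7,interpolation=2))
for n,u,v,z in [("top",198.6,232.8,.09),("side",210.4,188.8,.05),("top",258,201,.06),("side",258.5,210.3,.058),("top",187.5,204,.072),("side",232,179,.072),("top",170.8,195.3,.009),("top",119.4,253.2,.032),("top",248.8,154.4,.07),("top",276.6,156.6,.1),("side",264.9,270.3,.016)]: print(n,u,v,z,atz(n,u,v,z).round(3))
E
```

```text
dict_keys(['fx', 'fy', 'cx', 'cy', 'position', 'orientation'])
top 198.6 232.8 0.09 [0.428 0.032 0.09 ]
side 210.4 188.8 0.05 [0.44  0.046 0.05 ]
top 258 201 0.06 [ 0.519 -0.162  0.06 ]
side 258.5 210.3 0.058 [ 0.509 -0.169  0.058]
top 187.5 204 0.072 [0.526 0.065 0.072]
side 232 179 0.072 [0.518 0.036 0.072]
top 170.8 195.3 0.009 [0.574 0.129 0.009]
top 119.4 253.2 0.032 [0.392 0.297 0.032]
top 248.8 154.4 0.07 [ 0.676 -0.145  0.07 ]
top 276.6 156.6 0.1 [ 0.651 -0.233  0.1  ]
side 264.9 270.3 0.016 [ 0.409 -0.381  0.016]
```

View pics/topz.png

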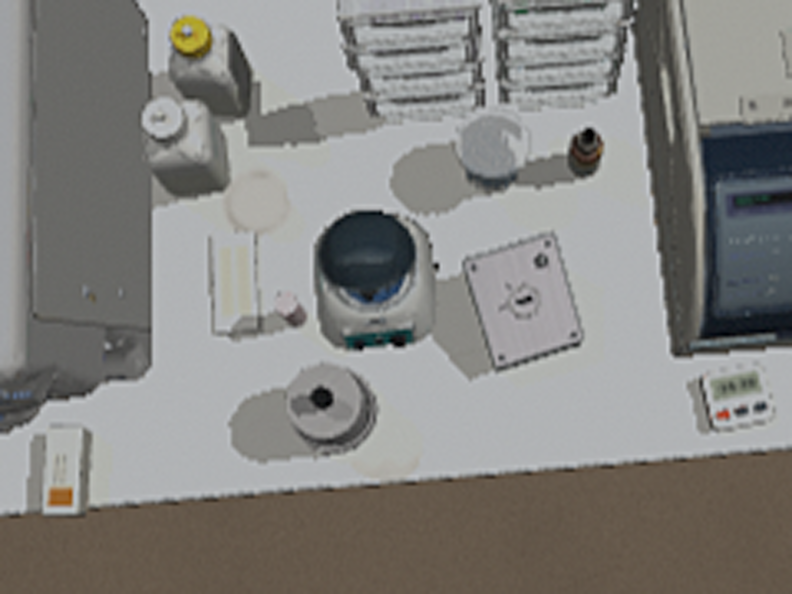

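View pics/sidez.png

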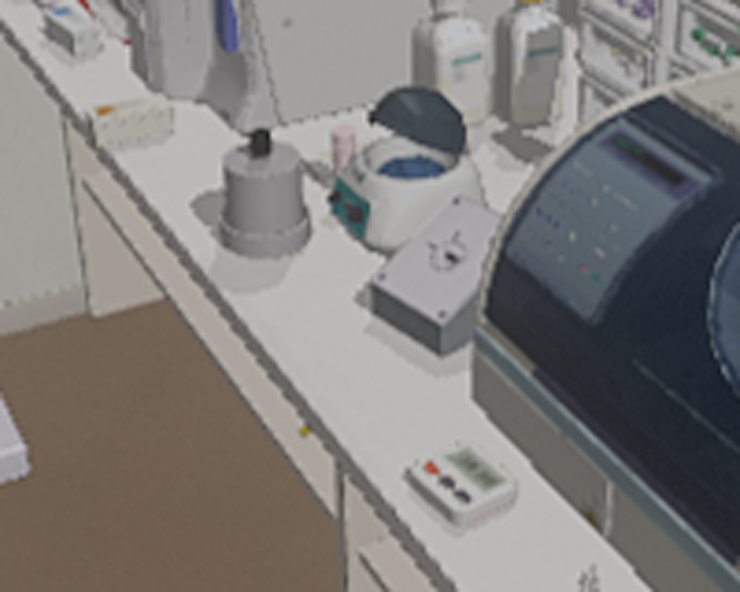

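The top crop shows the lidded pot (knob about px 197,231), the centrifuge right behind it, the box with its keyhole (259,201) to the right, and the vial and mailer to the left. The side crop shows the knob at (210.5,178.6) and the keyhole at (261.6,209.5). Next I'll refine these positions.

```bash
cat >> h.py <<'E'
from scipy.optimize import minimize, least_squares
def tri(obs):
    f=lambda P: np.concatenate([proj(n,P)[0]-uv for n,uv in obs])
    r=least_squares(f,[.45,0,.05]); return r.x.round(4), r.fun.round(2)
def dark(im,u,v,r,rel=.5):
    g=im.astype(float).mean(2)[v-r:v+r+1,u-r:u+r+1]; t=g.min()+rel*(np.median(g)-g.min()); w=np.clip(t-g,0,None)
    yy,xx=np.mgrid[v-r:v+r+1,u-r:u+r+1]; return np.array([(w*xx).sum(),(w*yy).sum()])/w.sum()
def quad(p):
    x,y,a=p; L=np.array([[-.05,-.045,.035],[.05,-.045,.082],[.05,.045,.082],[-.05,.045,.035]])
    return R.from_euler('z',a).apply(L)+[x,y,0]
def boxfit(ims,p0):
    G={}
    for n,im in ims.items():
        g=cv2.GaussianBlur(im,(0,0),1.0).astype(float).mean(2); G[n]=np.hypot(cv2.Sobel(g,6,1,0),cv2.Sobel(g,6,0,1))
    t=np.linspace(0,1,60)[:,None]
    def cost(p):
        q=quad(p); P=np.vstack([q[i]*(1-t)+q[(i+1)%4]*t for i in range(4)]); s=0
        for n in G:
            uv=proj(n,P).astype(np.float32); s+=cv2.remap(G[n].astype(np.float32),uv[:,:1],uv[:,1:],1).clip(0,120).mean()
        return -s
    best=min((minimize(cost,[p0[0]+dx,p0[1]+dy,a],method='Nelder-Mead',options=dict(initial_simplex=[[p0[0]+dx+e[0],p0[1]+dy+e[1],a+e[2]] for e in ([0,0,0],[.006,0,0],[0,.006,0],[0,0,.08])])) for a in (0,.1,.2,.3) for dx in(-.005,.005) for dy in (-.005,.005)),key=lambda r:r.fun)
    return best.x.round(4),round(best.fun,1)
E
python3 - <<'E'
from h import *
a=cv2.imread("pics/top0.png"); b=cv2.imread("pics/side0.png")
kt,ks=dark(a,197,231,4),dark(b,210,178,4); print(kt,ks,"knob",tri([("top",kt),("side",ks)]),atz("top",*kt,.0995),atz("side",*ks,.0995))
ht,hs=dark(a,259,201,3),dark(b,262,209,3); print(ht,hs,"hole",tri([("top",ht),("side",hs)]),atz("top",*ht,.058),atz("side",*hs,.058))
for d in ({"top":a},{"side":b},{"top":a,"side":b}): print(list(d),boxfit(d,(.515,-.165)))
print("centrifuge lid",tri([("top",(211.2,185.8)),("side",(253.5,172.4))]))
c=[("vial",)]
E
```

```text
[197.22313253 230.23493976] [210.23850224 177.84126984] knob (array([0.4361, 0.0347, 0.0983]), array([ 0.07, -0.27, -0.29,  0.05])) [0.43510945 0.03483648 0.0995    ] [0.43621664 0.03239094 0.0995    ]
[258.73553719 200.44168962] [261.61944444 209.225     ] hole (array([ 0.5221, -0.1644,  0.0556]), array([ 0.04, -0.13, -0.13,  0.03])) [ 0.52112646 -0.1641114   0.058     ] [ 0.52055976 -0.16780732  0.058     ]
['top'] (array([ 0.5246, -0.1655,  0.2294]), np.float64(-87.8))Traceback (most recent call last):
  File "<stdin>", line 5, in <module>
  File "h.py", line 30, in boxfit
    best=min((minimize(cost,[p0[0]+dx,p0[1]+dy,a],method='Nelder-Mead',options=dict(initial_simplex=[[p0[0]+dx+e[0],p0[1]+dy+e[1],a+e[2]] for e in ([0,0,0],[.006,0,0],[0,.006,0],[0,0,.08])])) for a in (0,.1,.2,.3) for dx in(-.005,.005) for dy in (-.005,.005)),key=lambda r:r.fun)
  File "h.py", line 30, in <genexpr>
    best=min((minimize(cost,[p0[0]+dx,p0[1]+dy,a],method='Nelder-Mead',options=dict(initial_simplex=[[p0[0]+dx+e[0],p0[1]+dy+e[1],a+e[2]] for e in ([0,0,0],[.006,0,0],[0,.006,0],[0,0,.08])])) for a in (0,.1,.2,.3) for dx in(-.005,.005) for dy in (-.005,.005)),key=lambda r:r.fun)
              ~~~~~~~~^^^^^^^^^^^^^^^^^^^^^^^^^^^^^^^^^^^^^^^^^^^^^^^^^^^^^^^^^^^^^^^^^^^^^^^^^^^^^^^^^^^^^^^^^^^^^^^^^^^^^^^^^^^^^^^^^^^^^^^^^^^^^^^^^^^^^^^^^^^^^^^^^^^^^^^^^^^^^^^^^^^^^^^^^
    res = _minimize_neldermead(fun, x0, args, callback, bounds=bounds,
                               **options)
    fxc = func(xc)
    fx = function(np.copy(x), *(wrapper_args + args))
  File "h.py", line 28, in cost
    uv=proj(n,P).astype(np.float32); s+=cv2.remap(G[n].astype(np.float32),uv[:,:1],uv[:,1:],1).clip(0,120).mean()
       ~~~~^^^^^
  File "h.py", line 5, in proj
    c=camera_model(n); p=R.from_quat(c["orientation"]).inv().apply(np.atleast_2d(P)-c["position"])
ValueError: time passes only in moves, steps and waits
```

```bash
sed -i '3a import functools\n_cm=camera_model\ncamera_model=functools.lru_cache(None)(lambda n:_cm(n))' h.py
python3 - <<'E'
from h import *
a=cv2.imread("pics/top0.png"); b=cv2.imread("pics/side0.png")
for d in ({"side":b},{"top":a,"side":b}): print(list(d),boxfit(d,(.52,-.165)))
print("centrifuge lid",tri([("top",(211.2,185.8)),("side",(253.5,172.4))]), "edge",atz("top",206,258.5,0),"cfront",atz("top",213.6,216,.03), "cright",atz("top",232,200,.06))
E
```

```text
['side'] (array([ 0.5166, -0.1568,  0.4894]), np.float64(-83.7))
['top', 'side'] (array([ 0.5154, -0.1669,  0.2108]), np.float64(-161.9))
centrifuge lid (array([ 0.5721, -0.0182,  0.1077]), array([ 0.16, -0.52, -0.57,  0.14])) edge [0.35380257 0.02396767 0.        ] cfront [ 0.48752861 -0.01241433  0.03      ] cright [ 0.52957088 -0.07777599  0.06      ]
```

jog_arm(
  moves=[
    [[0,0,-0.1,0],[0,0,-0.2,-0.05],[0,0,-0.28,-0.1],[0,0,-0.28,-0.14],[0,0,-0.28,-0.14]],
  ],
  hand=60,
)

```text
time_s: 1.9
position: [0.2907, 0.6097, 0.3642]
tcp_rot: [0.002, 1.0, 0.001, 0.0]
force: [-0.3, 0.7, -0.3]
opening: 0.0535
grip_force: 0.0
```

jog_arm(
  moves=[
    [[0.08,-0.1,0,0],[0.08,-0.2,0,0],[0.08,-0.3,0,0],[0.06,-0.4,0,0],[0.02,-0.5,0,0],[-0.02,-0.58,0,0],[-0.06,-0.66,0,0],[-0.12,-0.75,0,0],[-0.18,-0.84,0,0],[-0.22,-0.92,0,0],[-0.22,-0.92,0,0],[-0.22,-0.92,0,0],[-0.22,-0.92,0,0]],
  ],
)

```text
time_s: 3.2
position: [0.3972, 0.15, 0.362]
tcp_rot: [0.003, 1.0, -0.0, -0.001]
force: [-0.2, 0.3, 0.2]
opening: 0.0527
grip_force: 0.0
```

jog_arm(
  moves=[
    [[-0.04,-0.08,0.05,0],[-0.078,-0.16,0.12,0],[-0.078,-0.232,0.2,0],[-0.078,-0.232,0.3,0],[-0.078,-0.232,0.38,0],[-0.078,-0.232,0.44,0],[-0.078,-0.232,0.48,0],[-0.078,-0.232,0.51,0],[-0.078,-0.232,0.53,0],[-0.078,-0.232,0.546,0],[-0.078,-0.232,0.546,0],[-0.078,-0.232,0.546,0]],
  ],
)

```text
time_s: 4.4
position: [0.4368, 0.033, 0.0899]
tcp_rot: [0.002, 1.0, 0.0, 0.0]
force: [-0.5, 1.0, 0.1]
opening: 0.053
grip_force: 0.0
```

Run:
```python
from h import *
s=readout.sense(); print(np.round(s["position"],4),np.round(s["force"],2))
a=read_camera("top"); b=read_camera("side"); cv2.imwrite("pics/t1.png",a); cv2.imwrite("pics/s1.png",b)
A=cv2.resize(a[150:270,160:280],None,fx=4,fy=4,interpolation=2);B=cv2.resize(b[110:230,150:250],None,fx=4,fy=4,interpolation=2)
cv2.imwrite("pics/v1.png",np.hstack([A[:480],B[:480]])[:, :800])
```

```text
[0.4368 0.033  0.0899] [-0.5   1.    0.05]
```

View pics/v1.png

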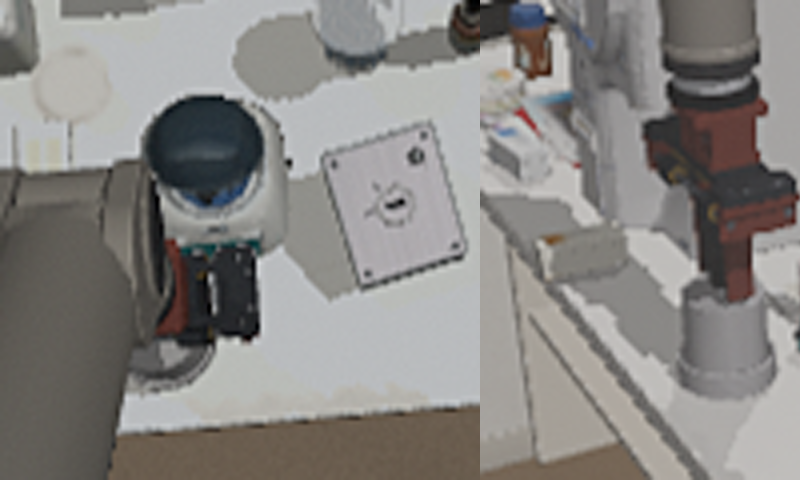

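The side view (crop x over 480) shows the fingers straddling the knob, with the tips just above the lid top at about (735,295). I'll close and lift.

jog_arm(
  moves=[
    [[0,0,0.003,0],[0,0,0.003,0],[0,0,0.003,0],[0,0,0.003,0],[0,0,0.003,0],[0,0,0.003,0],[0,0,0.003,0],[0,0,0.003,0],[0,0,-0.01,0],[0,0,-0.03,0],[0,0,-0.06,0],[0,0,-0.09,0],[0,0,-0.12,0],[0,0,-0.15,0],[0,0,-0.17,0],[0,0,-0.17,0]],
  ],
  hand=0,
)

```text
time_s: 6.1
position: [0.4375, 0.0328, 0.1762]
tcp_rot: [0.002, 1.0, 0.001, 0.001]
force: [-0.5, 0.2, -1.6]
opening: 0.0193
grip_force: 30.0
```

jog_arm(
  moves=[
    [[0,-0.04,0,0],[0,-0.09,0,0],[0.01,-0.15,0,0],[0.01,-0.19,0,0],[0.01,-0.21,0,0],[0.01,-0.21,0.03,0],[0.01,-0.21,0.07,0],[0.01,-0.21,0.11,0],[0.01,-0.21,0.14,0],[0.01,-0.21,0.16,0],[0.01,-0.21,0.17,0],[0.01,-0.21,0.176,0],[0.01,-0.21,0.18,0],[0.01,-0.21,0.18,0]],
  ],
)

```text
time_s: 7.5
position: [0.4313, -0.0723, 0.0849]
tcp_rot: [0.002, 1.0, 0.0, 0.0]
force: [-0.4, 0.2, -1.5]
opening: 0.0194
grip_force: 30.0
```

jog_arm(
  moves=[
    [[0,0,0.002,0],[0,0,0.004,0],[0,0,0.006,0],[0,0,0.006,0]],
  ],
)

```text
time_s: 7.9
position: [0.4315, -0.0722, 0.082]
tcp_rot: [0.002, 1.0, 0.0, 0.0]
force: [-0.7, -0.5, 2.8]
opening: 0.0192
grip_force: 30.0
```

jog_arm(
  moves=[
    [[0,0,0.006,0],[0,0,0.006,0],[0,0,0.006,0],[0,0,0.006,0],[0,0,0.006,0],[0,0,0.006,0],[0,0,-0.04,0],[0,0,-0.1,0],[0,0,-0.2,0],[0.03,-0.04,-0.3,0],[0.03,-0.14,-0.34,0],[0.03,-0.24,-0.34,0],[0.03,-0.34,-0.34,0],[0.03,-0.34,-0.34,0]],
  ],
  hand=50,
)

```text
time_s: 9.3
position: [0.4141, -0.248, 0.2526]
tcp_rot: [0.006, 1.0, -0.001, 0.001]
force: [-0.1, -0.3, -0.3]
opening: 0.0441
grip_force: 0.0
```

Run:
```python
from h import *
s=readout.sense(); print(s["time_s"],np.round(s["position"],4),np.round(s["joint_pos"],2))
a=read_camera("top"); b=read_camera("side"); cv2.imwrite("pics/t2.png",a); cv2.imwrite("pics/s2.png",b)
cv2.imwrite("pics/v2.png",np.hstack([cv2.resize(a[205:265,170:245],None,fx=6,fy=6,interpolation=2)[:360],cv2.resize(b[155:215,190:248],None,fx=6,fy=6,interpolation=2)[:360]])[:, :800])
for n in ("top","side"):
  for l in ("lid","lid_knob","key_pot","key_bow","key_tip"):
    print(n,l,[(round(d["p"],2),np.round(d["extent"]).tolist(),np.round(np.argwhere(d["pixels"]).mean(0)[::-1],1).tolist()) for d in silhouettes(n,l)[:2]])
```

```text
9.3 [ 0.4141 -0.248   0.2526] [-0.29  0.14  0.78  2.01 -0.11  1.04  2.1 ]
top lid [(0.73, [222.0, 220.0, 243.0, 246.0], [232.0, 231.7])]
top lid_knob [(0.91, [220.0, 225.0, 241.0, 243.0], [231.7, 231.7])]
top key_pot [(0.97, [188.0, 223.0, 217.0, 246.0], [200.6, 234.1])]
top key_bow [(0.56, [187.0, 218.0, 218.0, 247.0], [200.6, 234.4]), (0.17, [166.0, 182.0, 178.0, 211.0], [170.8, 195.3])]
top key_tip [(0.32, [237.0, 140.0, 260.0, 166.0], [248.5, 154.2])]
side lid [(0.85, [210.0, 188.0, 235.0, 222.0], [222.1, 207.2])]
side lid_knob [(0.8, [208.0, 186.0, 234.0, 225.0], [222.3, 207.7])]
side key_pot [(0.68, [210.0, 189.0, 234.0, 220.0], [222.2, 207.4]), (0.65, [199.0, 189.0, 218.0, 210.0], [206.0, 200.0])]
side key_bow [(0.55, [210.0, 184.0, 218.0, 192.0], [210.2, 188.5])]
side key_tip [(0.41, [206.0, 187.0, 215.0, 195.0], [210.4, 188.7])]
```

View pics/v2.png

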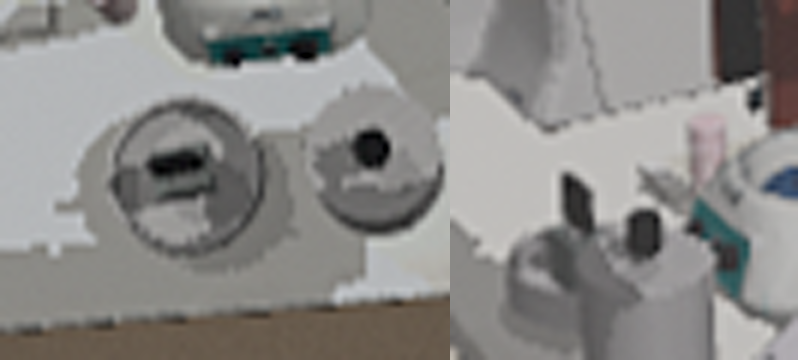

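Top view: the lid stands to the right with its knob at about px (232,230), and the black bow is at about (199,232). Side view: the bow is at about (211,189). Now I'll fit the bow pose and check the calibration against the knob just placed.

```bash
cat >> h.py <<'E'
def cover(n,P,win,ss=8):
    u0,v0,w,h=win; uv=(proj(n,P)-[u0-.5,v0-.5])*ss
    m=np.zeros((h*ss,w*ss),np.uint8); cv2.fillConvexPoly(m,cv2.convexHull(uv.astype(np.float32)).round().astype(np.int32),255)
    return cv2.resize(cv2.GaussianBlur(m,(0,0),ss*.5),(w,h),interpolation=cv2.INTER_AREA)/255.
def slab(x,y,z,yaw,tilt=0,d=(.008,.028,.030)):
    L=np.array([[i,j,k] for i in(-.5,.5) for j in(-.5,.5) for k in(-.5,.5)])*d
    return R.from_euler('ZY',[yaw,tilt]).apply(L)+[x,y,z]
def fitc(ims,wins,make,p0,step):
    g={n:ims[n].astype(float).mean(2)[w[1]:w[1]+w[3],w[0]:w[0]+w[2]] for n,w in wins.items()}
    def cost(p): return -sum(np.corrcoef(cover(n,make(p),wins[n]).ravel(),-np.clip(g[n],0,110).ravel())[0,1] for n in wins)
    S=np.vstack([p0,np.array(p0)+np.diag(step)]); r=minimize(cost,p0,method='Nelder-Mead',options=dict(initial_simplex=S,maxiter=400,xatol=1e-5,fatol=1e-5)); return r.x.round(4),round(r.fun,3)
E
python3 - <<'E'
from h import *
a=cv2.imread("pics/t2.png"); b=cv2.imread("pics/s2.png"); I={"top":a,"side":b}
kt,ks=dark(a,232,229,4),dark(b,222,194,3); print("knob",kt,ks,tri([("top",kt),("side",ks)]),"expect y -.0722 z .0935; proj",proj("top",[.4315,-.0722,.0935]),proj("side",[.4315,-.0722,.0935]))
print(a.mean(2)[226:238,190:210].astype(int)); print(b.mean(2)[181:198,205:220].astype(int))
W={"top":(192,226,15,9),"side":(206,181,12,13)}
for w in ({"top":W["top"]},{"side":W["side"]},W):
  for y0 in (-.15,0,.15): print(list(w),y0,fitc(I,w,lambda p:slab(p[0],p[1],.059,p[2]),[.436,.033,y0],[.004,.004,.15]))
E
```

```text
knob [231.676  229.2264] [223.65591398 193.21505376] (array([ 0.433 , -0.0721,  0.0921]), array([ 0.25, -0.93, -0.96,  0.18])) expect y -.0722 z .0935; proj [[231.97977929 228.71990643]] [[222.25544899 193.14829478]]
[[153 118  88 119 137 137 135 132 140 141 149 152 152 155 135 105 102 103
  104  90]
 [142  91 113 136 135 134 132 138 151 153 152 152 153 155 155 134 103  99
  102 102]
 [100 112 135 137 137 133 143 155 156 157 147 147 139 133 132 152 136 106
  102 103]
 [ 93 135 140 138 138 136 148 146 142 134 109 105 104 104  81 149 161 112
  102 103]
 [118 136 139 139 139 110 108  98  84  65  43  43  59  88  61 129 158 115
  103 105]
 [134 143 142 143 114  55  43  32  20  18  22  22  14  37  69  93 130 102
  105 107]
 [114 120 119 130  71  23  18  22  17  18  12  16   1  25  76  90  86  85
   97 107]
 [ 85  85  84 106  95  38   4   7  15  33  30  52  49  75  82  86  89  86
   85  97]
 [ 83  91  88 108 116  77  53  59  56  80  84  91  89  97  94  65  84  88
   88  86]
 [ 87  91  87 108 110 104  95 100  88 102 105 100  94  85  85  56  85  90
   88  87]
 [ 85  91  88 105 108 107 110 105
[... 1151 characters left out ...]
  86  73  72  71  82 101 111 111 109 105 135 121 107 102]]
['top'] -0.15 (array([0.4351, 0.0341, 0.0732]), np.float64(-0.945))
['top'] 0 (array([0.4351, 0.0339, 0.0698]), np.float64(-0.945))
['top'] 0.15 (array([0.4351, 0.0339, 0.0686]), np.float64(-0.945))
['side'] -0.15 (array([ 0.4325,  0.0256, -0.1317]), np.float64(-0.926))
['side'] 0 (array([ 0.4332,  0.0271, -0.1491]), np.float64(-0.926))
['side'] 0.15 (array([ 0.4326,  0.0254, -0.1533]), np.float64(-0.927))
['top', 'side'] -0.15 (array([ 0.4353,  0.0335, -0.0369]), np.float64(-1.811))
['top', 'side'] 0 (array([ 0.435 ,  0.033 , -0.0438]), np.float64(-1.811))
['top', 'side'] 0.15 (array([ 0.4352,  0.0333, -0.043 ]), np.float64(-1.811))
```

jog_arm(
  moves=[
    [[-0.01,0.08,0,0],[-0.03,0.17,0,0],[-0.042,0.26,0,0],[-0.042,0.36,0,0],[-0.042,0.45,0,0],[-0.042,0.53,0.02,0],[-0.042,0.562,0.08,0],[-0.042,0.562,0.16,0],[-0.042,0.562,0.24,0],[-0.042,0.562,0.31,0],[-0.042,0.562,0.36,0],[-0.042,0.562,0.39,0],[-0.042,0.562,0.403,0],[-0.042,0.562,0.403,0],[-0.042,0.562,0.403,0]],
  ],
)

```text
time_s: 11.4
position: [0.4381, 0.0387, 0.0508]
tcp_rot: [0.003, 1.0, 0.0, 0.0]
force: [0.3, 0.2, -0.4]
opening: 0.0439
grip_force: 0.0
```

Run:
```python
from h import *
s=readout.sense(); print(s["time_s"],np.round(s["position"],4),np.round(s["tcp_rot"],4),np.round(s["joint_pos"],2),np.round(s["force"],2))
b=read_camera("side"); cv2.imwrite("pics/s3.png",b)
cv2.imwrite("pics/v3.png",cv2.resize(b[150:215,180:245],None,fx=8,fy=8,interpolation=2))
```

```text
11.4 [0.4381 0.0387 0.0508] [2.5e-03 1.0e+00 2.0e-04 5.0e-04] [-0.57  0.39  0.41  2.26 -0.3   0.54  1.64] [ 0.29  0.19 -0.36]
```

View pics/v3.png

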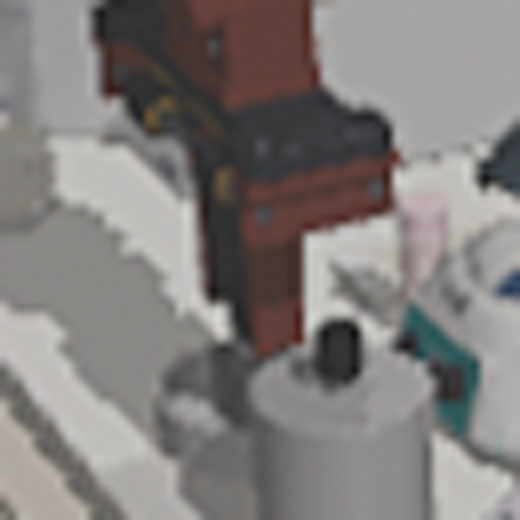

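The side view shows the fingers over the bow behind the lid, about 5 mm too far left according to the readout. I'll correct that and close.

jog_arm(
  moves=[
    [[0.006,-0.011,0,0],[0.006,-0.011,0,0],[0.006,-0.011,0,0]],
  ],
)

```text
time_s: 11.75
position: [0.4346, 0.033, 0.0506]
tcp_rot: [0.003, 1.0, 0.0, 0.0]
force: [-0.7, 0.7, -0.5]
opening: 0.0439
grip_force: 0.0
```

jog_arm(
  moves=[
    [[0,0,0,0],[0,0,0,0],[0,0,0,0],[0,0,0,0],[0,0,0,0],[0,0,0,0]],
  ],
  hand=0,
)

```text
time_s: 12.35
position: [0.4346, 0.0333, 0.0502]
tcp_rot: [0.002, 1.0, 0.0, 0.0]
force: [0.2, 0.9, 1.6]
opening: 0.028
grip_force: 30.0
```

jog_arm(
  moves=[
    [[0,0,-0.01,0],[0,0,-0.02,0],[0,0,-0.031,0],[0,0,-0.031,0],[0.008,0,-0.0305,0],[0.014,0,-0.03,0],[0.02,0,-0.029,0],[0.026,0,-0.027,0],[0.032,0,-0.025,0],[0.038,0,-0.0235,0],[0.038,0,-0.0235,0]],
  ],
)

```text
time_s: 13.45
position: [0.4194, 0.0336, 0.0631]
tcp_rot: [0.003, 1.0, 0.0, 0.004]
force: [5.9, 0.2, 3.2]
opening: 0.0278
grip_force: 30.0
```

Run:
```python
from h import *
s=readout.sense(); print(s["time_s"],np.round(s["position"],4),np.round(s["tcp_rot"],4),np.round(s["force"],2),np.round(s["ft_torque"],3))
```

```text
13.45 [0.4194 0.0336 0.0631] [2.5e-03 1.0e+00 4.0e-04 4.0e-03] [5.9  0.16 3.2 ] [ 0.314 -1.594  0.031]
```

jog_arm(
  moves=[
    [[0.005,0,0.001,0],[0.009,0,0.002,0],[0.009,0,0.002,0],[0.009,0,-0.02,0],[0.009,0,-0.08,0],[0.009,0,-0.16,0],[0.009,-0.05,-0.24,0],[0.009,-0.15,-0.24,0],[0.009,-0.25,-0.24,0],[-0.04,-0.34,-0.24,0],[-0.06,-0.42,-0.24,-0.04],[-0.06,-0.42,-0.24,-0.07],[-0.06,-0.42,-0.24,-0.07],[-0.06,-0.42,-0.24,-0.07]],
  ],
)

```text
time_s: 14.85
position: [0.4435, -0.1764, 0.1815]
tcp_rot: [-0.106, 0.994, 0.0, -0.001]
force: [-0.0, -0.2, -0.7]
opening: 0.0274
grip_force: 30.0
```

Run:
```python
from h import *
s=readout.sense(); print(s["time_s"],np.round(s["position"],4),np.round(s["tcp_rot"],4),np.round(s["force"],2),np.round(s["ft_torque"],3),np.round(s["joint_pos"],2))
b=read_camera("side"); cv2.imwrite("pics/s4.png",b); a=read_camera("top"); cv2.imwrite("pics/t4.png",a)
uv=proj("side",s["position"])[0]; print(uv, proj("top",s["position"]))
u,v=uv.astype(int); cv2.imwrite("pics/v4.png",np.hstack([cv2.resize(im[v-28:v+32,u-33:u+33],None,fx=6,fy=6,interpolation=2) for im,(u,v) in ((b,uv.astype(int)),(a,proj("top",s["position"])[0].astype(int)))]))
```

```text
14.85 [ 0.4435 -0.1764  0.1815] [-1.058e-01  9.944e-01  5.000e-04 -7.000e-04] [-0.02 -0.19 -0.69] [ 0.004 -0.004  0.002] [-0.33  0.23  0.67  2.09 -0.19  0.88  2.23]
[239.99703755 181.17661582] [[265.96523232 217.4481723 ]]
```

View pics/v4.png

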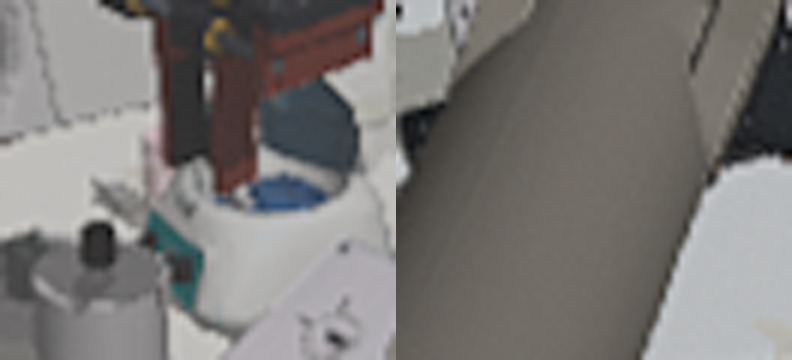

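Run:
```python
from h import *
b=cv2.imread("pics/s4.png"); c=cv2.imread("pics/s2.png")
P=np.array([.4435,-.1764,.1815]); yaw=2*np.arctan2(.1058,.9944); print("toolyaw off",yaw)
fx=np.array([np.cos(yaw),np.sin(yaw),0]) # forward (minus tool x)
for t in (0,.35,.44,.55):
    ax=np.array([0,0,-1])*np.cos(t)+fx*np.sin(t)
    piv=P+[0,0,.0157]; print(t,"tip",proj("side",piv+ax*.0455).round(1),"shoulder top",proj("side",piv+ax*.022).round(1),"bowtop",proj("side",piv-ax*.008).round(1))
d=np.abs(b.astype(int)-c).sum(2)
big=lambda im:cv2.resize(im[165:205,215:265],None,fx=8,fy=8,interpolation=2)
cv2.imwrite("pics/v5.png",np.hstack([big(b),big(np.clip(d,0,255).astype(np.uint8)[...,None].repeat(3,2))]))
```

```text
toolyaw off 0.21199410431495072
0 tip [[240.2 190.2]] shoulder top [[240.1 183.1]] bowtop [[239.8 173.9]]
0.35 tip [[244.3 187.6]] shoulder top [[242.1 181.9]] bowtop [[239.1 174.3]]
0.44 tip [[245.3 186.8]] shoulder top [[242.5 181.5]] bowtop [[238.9 174.5]]
0.55 tip [[246.4 185.6]] shoulder top [[243.1 180.9]] bowtop [[238.7 174.7]]
```

View pics/v5.png

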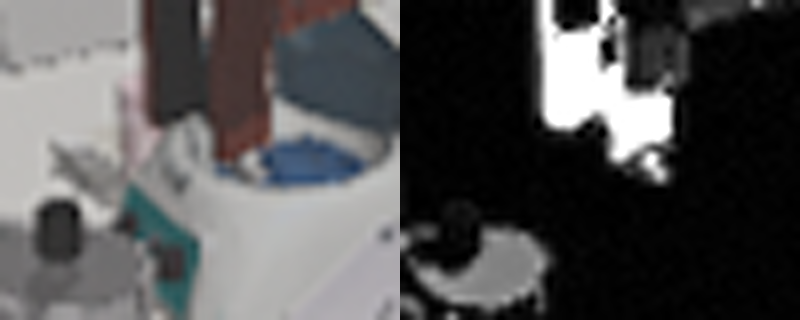

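The difference image shows the key's bit below the fingers, with its tip near px (247,186). That matches a forward tilt of about 25–28°, as needed. Now I'll move it in front of the keyhole.

jog_arm(
  moves=[
    [[-0.04,-0.01,0,0],[-0.08,-0.01,0.04,0],[-0.1,-0.01,0.08,0],[-0.1,-0.01,0.12,0],[-0.1,-0.01,0.15,0],[-0.1,-0.01,0.16,0],[-0.1,-0.01,0.16,0],[-0.1,-0.01,0.16,0]],
  ],
)

```text
time_s: 15.75
position: [0.4948, -0.1709, 0.1026]
tcp_rot: [-0.107, 0.994, -0.0, 0.0]
force: [1.0, 0.1, 0.2]
opening: 0.0273
grip_force: 30.0
```

Run:
```python
from h import *
s=readout.sense(); print(s["time_s"],np.round(s["position"],4),np.round(s["tcp_rot"],4),np.round(s["force"],2),np.round(s["joint_pos"],2))
b=read_camera("side"); cv2.imwrite("pics/s5.png",b); a=read_camera("top"); cv2.imwrite("pics/t5.png",a)
cv2.imwrite("pics/v6.png",np.hstack([cv2.resize(b[175:235,230:290],None,fx=6.5,fy=6.5,interpolation=2),cv2.resize(a[170:230,230:290],None,fx=6.5,fy=6.5,interpolation=2)]))
print(s["position"], proj("side",s["position"]))
```

```text
15.75 [ 0.4948 -0.1709  0.1026] [-1.073e-01  9.942e-01 -0.000e+00  5.000e-04] [0.96 0.09 0.15] [-0.25  0.44  0.58  2.05 -0.35  0.75  2.34]
[ 0.49481436 -0.17092634  0.10258628] [[254.80858295 199.44535501]]
```

View pics/v6.png

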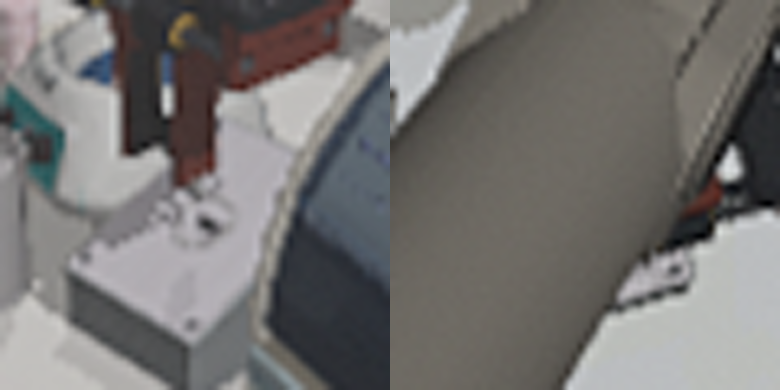

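jog_arm(
  moves=[
    [[-0.004,0,0.012,0],[-0.009,0,0.024,0],[-0.014,0,0.0345,0],[-0.014,0,0.0345,0],[-0.0165,0,0.04,0],[-0.0185,0,0.0445,0],[-0.021,0,0.049,0],[-0.021,0,0.049,0],[-0.021,0,0.049,0]],
  ],
)

```text
time_s: 16.75
position: [0.5044, -0.168, 0.077]
tcp_rot: [-0.108, 0.994, 0.001, -0.0]
force: [-0.7, 3.5, -1.8]
opening: 0.0276
grip_force: 30.0
```

jog_arm(
  moves=[
    [[0,0.003,0,0],[-0.0017,0.003,0.0036,0],[-0.0034,0.003,0.0072,0],[-0.005,0.003,0.0108,0],[-0.0068,0.003,0.0145,0],[-0.0068,0.003,0.0145,0]],
  ],
)

```text
time_s: 17.35
position: [0.5074, -0.1671, 0.07]
tcp_rot: [-0.107, 0.994, -0.0, -0.0]
force: [-1.2, 0.3, 1.3]
opening: 0.028
grip_force: 30.0
```

Run:
```python
from h import *
s=readout.sense(); print(s["time_s"],np.round(s["position"],4),np.round(s["tcp_rot"],4),np.round(s["force"],2),np.round(s["ft_torque"],3),np.round(s["joint_pos"],2))
b=read_camera("side"); cv2.imwrite("pics/s6.png",b)
cv2.imwrite("pics/v7.png",cv2.resize(b[180:230,235:285],None,fx=10,fy=10,interpolation=2))
print(s["position"], proj("side",s["position"]))
```

```text
17.35 [ 0.5074 -0.1671  0.07  ] [-1.071e-01  9.942e-01 -1.000e-04 -3.000e-04] [-1.17  0.29  1.28] [ 0.117  0.441 -0.027] [-0.22  0.51  0.54  2.05 -0.4   0.69  2.36]
[ 0.50744929 -0.16707103  0.06995788] [[257.83732291 206.9404302 ]]
```

View pics/v7.png

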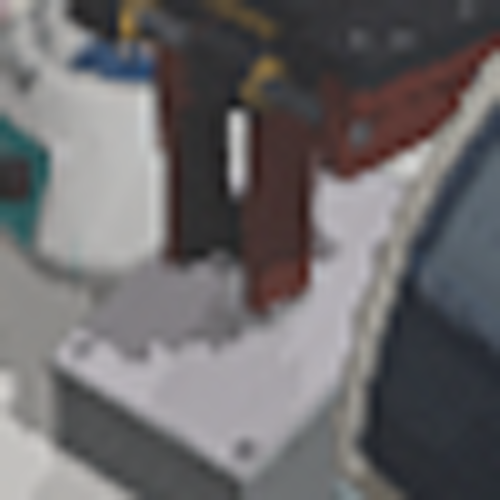

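The side view shows the fingers close over the panel, with the key's bit in the hole (the forces are small at about 14–15 mm depth). I'll push on.

jog_arm(
  moves=[
    [[-0.0017,0,0.0036,0],[-0.0034,0,0.0072,0],[-0.005,0,0.0108,0],[-0.0068,0,0.0145,0],[-0.0068,0,0.0145,0],[-0.0068,0,0.0145,0]],
  ],
)

```text
time_s: 18.0
position: [0.5097, -0.1667, 0.0647]
tcp_rot: [-0.107, 0.994, 0.001, -0.001]
force: [-13.1, 2.1, 28.7]
opening: 0.0277
grip_force: 30.0
```

jog_arm(
  moves=[
    [[0.001,0,-0.003,0.02],[0.001,0,-0.003,0.04],[0.001,0,-0.003,0.06],[0.001,0,-0.003,0.08],[0.001,0,-0.003,0.1],[0.001,0,-0.003,0.12],[0.001,0,-0.003,0.12]],
  ],
)

```text
time_s: 18.7
position: [0.5092, -0.1615, 0.0649]
tcp_rot: [0.08, 0.997, 0.004, -0.002]
force: [-10.4, 13.2, 22.6]
opening: 0.0276
grip_force: 30.2
```

Run:
```python
from h import *
s=readout.sense(); print(s["time_s"],np.round(s["position"],4),np.round(s["tcp_rot"],4),np.round(s["force"],2),np.round(s["ft_torque"],3),np.round(s["joint_pos"],2),s["opening"], np.degrees(2*np.arctan2(-s["tcp_rot"][0],s["tcp_rot"][1])))
```

```text
18.7 [ 0.5092 -0.1615  0.0649] [ 0.0803  0.9968  0.0038 -0.0024] [-10.43  13.22  22.65] [3.372 2.08  0.251] [-0.29  0.54  0.63  2.05 -0.5   0.71  2.07] 0.027582568678494644 -9.217161357972103
```

jog_arm(
  moves=[
    [[0,0,0,0.02],[0,0,0,0.04],[0,0,0,0.05],[0,0,0,0.05]],
  ],
)

```text
time_s: 19.1
position: [0.5096, -0.1595, 0.065]
tcp_rot: [0.157, 0.988, 0.005, -0.003]
force: [-10.3, 18.2, 25.0]
opening: 0.028
grip_force: 30.3
```

jog_arm(
  moves=[
    [[0,0,0,0.05],[0,0,0,0.05],[0,0,0,0.05],[0,0,0,0.05],[0,0,-0.02,0.05],[0,0,-0.06,0.05],[0,0,-0.12,0.05],[0,0,-0.18,0.05],[0.1,0,-0.2,0.05],[0.15,0,-0.2,0.05],[0.15,0,-0.2,0.05]],
  ],
  hand=50,
)

```text
time_s: 20.2
position: [0.437, -0.1418, 0.1647]
tcp_rot: [0.236, 0.972, 0.001, -0.0]
force: [0.2, 0.4, 0.5]
opening: 0.0439
grip_force: 0.0
```

Run:
```python
from h import *
s=readout.sense(); print(s["time_s"],np.round(s["position"],4),np.round(s["tcp_rot"],4),np.round(s["force"],2),np.round(s["joint_pos"],2))
b=read_camera("side"); cv2.imwrite("pics/s8.png",b); a=read_camera("top"); cv2.imwrite("pics/t8.png",a)
cv2.imwrite("pics/v8.png",np.hstack([cv2.resize(b[175:235,230:290],None,fx=6.5,fy=6.5,interpolation=2),cv2.resize(a[170:230,230:290],None,fx=6.5,fy=6.5,interpolation=2)]))
```

```text
20.2 [ 0.437  -0.1418  0.1647] [ 2.355e-01  9.719e-01  1.300e-03 -1.000e-04] [0.15 0.44 0.47] [-0.61  0.28  0.94  2.16 -0.31  0.84  1.61]
```

View pics/v8.png

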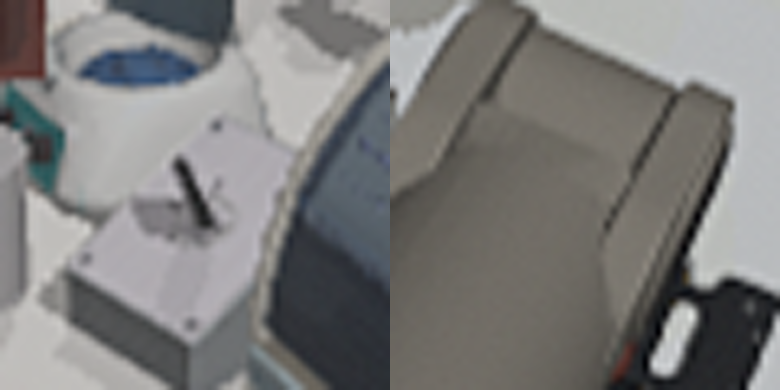

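The side view shows the key caught in the hole, with the bow nearly edge-on at about px (260,205). I'll estimate its turn angle by fitting.

```bash
cat >> h.py <<'E'
def keyslab(phi,depth,dx=0,dy=0,H=(.5216,-.1645,.058),yaw=.215):
    K=R.from_euler('ZYZ',[yaw,-np.radians(25.2),-phi])
    L=np.array([[i,j,k] for i in(-.5,.5) for j in(-.5,.5) for k in(-.5,.5)])*(.008,.028,.030)+[0,0,.0385-depth]
    return K.apply(L)+np.array(H)+[dx,dy,0]
def fitkey(b,win=(250,194,20,22)):
    for f0 in (0,.3,.6,.9,1.2): print(f0,fitc({"side":b},{"side":win},lambda p:keyslab(p[0],.018,p[1],p[2]),[f0,0.,-.003],[.2,.003,.003]))
E
python3 - <<'E'
from h import *
b=cv2.imread("pics/s8.png"); fitkey(b)
E
```

```text
0 (array([ 0.4501, -0.001 , -0.0024]), np.float64(-0.826))
0.3 (array([ 4.532e-01, -1.000e-04, -2.000e-04]), np.float64(-0.83))
0.6 (array([4.508e-01, 2.000e-04, 5.000e-04]), np.float64(-0.83))
0.9 (array([0.4644, 0.001 , 0.0031]), np.float64(-0.826))
1.2 (array([0.4498, 0.001 , 0.0035]), np.float64(-0.832))
```

jog_arm(
  moves=[
    [[0,0,0,0.045],[0,0,0,0.09],[0,0,0,0.135],[-0.03,0.005,0,0.18],[-0.06,0.01,0.02,0.225],[-0.09,0.015,0.04,0.27],[-0.12,0.02,0.06,0.315],[-0.151,0.021,0.08,0.36],[-0.151,0.021,0.09,0.4],[-0.151,0.021,0.1,0.42],[-0.151,0.021,0.105,0.42],[-0.151,0.021,0.105,0.42],[-0.151,0.021,0.105,0.42]],
  ],
  hand=25,
)

```text
time_s: 21.6
position: [0.5118, -0.1681, 0.112]
tcp_rot: [0.781, 0.624, 0.0, 0.0]
force: [-0.1, -0.4, 0.0]
opening: 0.0218
grip_force: 0.0
```

Run:
```python
from h import *
s=readout.sense(); print(s["time_s"],np.round(s["position"],4),np.round(s["tcp_rot"],4),np.round(s["force"],2),np.round(s["joint_pos"],2),s["opening"],np.degrees(2*np.arctan2(-s["tcp_rot"][0],s["tcp_rot"][1])))
b=read_camera("side"); cv2.imwrite("pics/s9.png",b)
cv2.imwrite("pics/v9.png",cv2.resize(b[170:230,230:290],None,fx=8,fy=8,interpolation=2))
```

```text
21.6 [ 0.5118 -0.1681  0.112 ] [7.814e-01 6.240e-01 0.000e+00 3.000e-04] [-0.09 -0.42  0.05] [-0.58  0.66  1.09  2.03 -0.75  0.92  0.7 ] 0.021788788619357877 -102.78291706103995
```

jog_arm(
  moves=[
    [[0.001,-0.004,0,0],[0.001,-0.004,0.02,0],[0.001,-0.004,0.035,0],[0.001,-0.004,0.045,0],[0.001,-0.004,0.055,0],[0.001,-0.004,0.063,0],[0.001,-0.004,0.071,0],[0.001,-0.004,0.071,0]],
  ],
)

```text
time_s: 22.45
position: [0.5091, -0.1669, 0.0759]
tcp_rot: [0.782, 0.623, -0.0, -0.0]
force: [-0.4, -0.4, 0.5]
opening: 0.0219
grip_force: 0.0
```

jog_arm(
  moves=[
    [[0,0,0,0],[0,0,0,0.02],[0,0,0,0.05],[0,0,0,0.08],[0,0,0,0.11],[0,0,0,0.14],[0,0,0,0.17],[0,0,0,0.2],[0,0,0,0.23],[0,0,0,0.25],[0,0,0,0.25]],
  ],
  hand=19,
)

```text
time_s: 23.55
position: [0.5094, -0.1672, 0.0766]
tcp_rot: [0.961, 0.276, -0.0, 0.0]
force: [-1.1, 0.7, 0.6]
opening: 0.0165
grip_force: 2.0
```

Run:
```python
from h import *
s=readout.sense(); print(s["time_s"],np.round(s["position"],4),np.round(s["force"],2),np.round(s["ft_torque"],3),np.round(s["joint_pos"],2),s["opening"],np.degrees(2*np.arctan2(-s["tcp_rot"][0],s["tcp_rot"][1])))
```

```text
23.55 [ 0.5094 -0.1672  0.0766] [-1.11  0.7   0.63] [-0.048  0.305  0.067] [-0.62  0.83  1.2   2.06 -0.97  0.98  0.1 ] 0.016540792317675614 -147.91031460490382
```

jog_arm(
  moves=[
    [[0,0,0,0.01],[0,0,0,0.03],[0,0,0,0.05],[0,0,0,0.07],[0,0,0,0.09],[0,0,0,0.11],[0,0,0,0.13],[0,0,0,0.13]],
  ],
  hand=15,
)

```text
time_s: 24.35
position: [0.5096, -0.1668, 0.0766]
tcp_rot: [0.997, 0.076, 0.0, -0.0]
force: [-0.4, 0.7, 3.5]
opening: 0.0136
grip_force: 9.8
```

Run:
```python
from h import *
s=readout.sense(); print(s["time_s"],np.round(s["position"],4),np.round(s["force"],2),np.round(s["ft_torque"],3),np.round(s["joint_pos"],2),s["opening"],np.degrees(2*np.arctan2(-s["tcp_rot"][0],s["tcp_rot"][1])))
```

```text
24.35 [ 0.5096 -0.1668  0.0766] [-0.45  0.75  3.52] [0.166 0.214 0.167] [-0.64  0.9   1.27  2.06 -1.04  1.05 -0.25] 0.013579419652933921 -171.27358347232814
```

jog_arm(
  moves=[
    [[0,0,0,0.015],[0,0,0,0.03],[0,0,0,0.045],[0,0,0,0.045]],
  ],
)

```text
time_s: 24.75
position: [0.5098, -0.1662, 0.0767]
tcp_rot: [1.0, 0.007, 0.0, -0.001]
force: [-2.2, 3.1, 5.3]
opening: 0.0136
grip_force: 20.6
```

Run:
```python
from h import *
s=readout.sense(); print(s["time_s"],np.round(s["position"],4),np.round(s["force"],2),np.round(s["ft_torque"],3),np.round(s["joint_pos"],2),s["opening"],np.degrees(2*np.arctan2(-s["tcp_rot"][0],s["tcp_rot"][1])))
```

```text
24.75 [ 0.5098 -0.1662  0.0767] [-2.25  3.06  5.27] [0.669 0.233 0.522] [-0.65  0.93  1.3   2.06 -1.07  1.08 -0.37] 0.013619627575358628 -179.2514753565479
```

jog_arm(
  moves=[
    [[0,0,0,-0.01],[0,0,0,-0.01],[0,0,0,-0.01],[0,0,0,-0.01],[0,0,-0.05,-0.01],[0,0,-0.12,-0.01],[0,0,-0.2,-0.01],[-0.08,0,-0.24,-0.01],[-0.15,0,-0.24,-0.01],[-0.15,0,-0.24,-0.01]],
  ],
  hand=40,
)

```text
time_s: 25.75
position: [0.4304, -0.1678, 0.1966]
tcp_rot: [1.0, 0.019, 0.001, -0.003]
force: [0.0, 0.2, 0.9]
opening: 0.0351
grip_force: 0.0
```

Run:
```python
from h import *
s=readout.sense(); print(s["time_s"],np.round(s["position"],4),np.round(s["force"],2),s["opening"])
b=read_camera("side"); cv2.imwrite("pics/s10.png",b)
cv2.imwrite("pics/v10.png",cv2.resize(b[165:245,190:290],None,fx=7,fy=7,interpolation=2))
fitkey(b)
kt=dark(b,222,194,3); print("lid knob side",kt)
```

```text
25.75 [ 0.4304 -0.1678  0.1966] [0.04 0.23 0.92] 0.035104675470645434
0 (array([-0.2927, -0.0022, -0.0011]), np.float64(-0.665))
0.3 (array([ 0.9754, -0.0029, -0.0041]), np.float64(-0.872))
0.6 (array([ 1.0042, -0.0022, -0.0029]), np.float64(-0.873))
0.9 (array([ 9.596e-01, -1.700e-03, -7.000e-04]), np.float64(-0.872))
1.2 (array([ 1.0219, -0.0023, -0.0018]), np.float64(-0.871))
lid knob side [223.71014493 192.23188406]
```

View pics/v10.png

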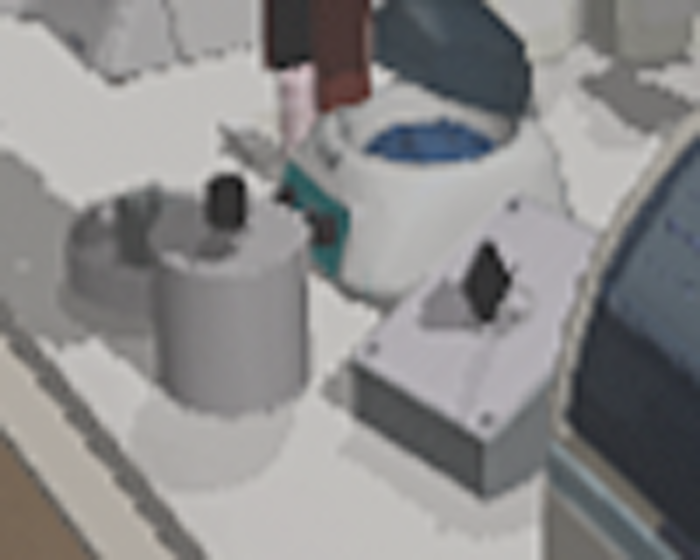

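The lid stands upright, and the key is caught with its bow turned well clockwise (bow at about px (259,205), fitted angle about 1.0 rad). The angle is only roughly known, so I'll grip the flats squarely and push to the stop once more to confirm it.

jog_arm(
  moves=[
    [[0.03,0,0,-0.04],[0.08,0.004,0,-0.08],[0.13,0.004,0.04,-0.12],[0.156,0.004,0.1,-0.16],[0.156,0.004,0.15,-0.193],[0.156,0.004,0.18,-0.193],[0.156,0.004,0.2,-0.193],[0.156,0.004,0.215,-0.193],[0.156,0.004,0.228,-0.193],[0.156,0.004,0.237,-0.193],[0.156,0.004,0.237,-0.193]],
  ],
  hand=25,
)

```text
time_s: 26.9
position: [0.5124, -0.1663, 0.0778]
tcp_rot: [0.948, 0.318, -0.0, -0.0]
force: [-0.6, -0.1, 0.4]
opening: 0.0221
grip_force: 0.0
```

jog_arm(
  moves=[
    [[0,0,0,0],[0,0,0,0],[0,0,0,0],[0,0,0,0],[0,0,0,0]],
  ],
  hand=0,
)

```text
time_s: 27.4
position: [0.5134, -0.1676, 0.0785]
tcp_rot: [0.948, 0.318, 0.001, 0.001]
force: [3.1, -4.2, -1.3]
opening: 0.0081
grip_force: 29.6
```

```bash
cat > st.py <<'E'
from h import *
s=readout.sense(); print(s["time_s"],np.round(s["position"],4),np.round(s["force"],2),np.round(s["ft_torque"],3),np.round(s["joint_pos"],2),round(s["opening"],4),"tooly yaw",90+np.degrees(2*np.arctan2(-s["tcp_rot"][0],s["tcp_rot"][1])))
E
python3 st.py
```

```text
27.4 [ 0.5134 -0.1676  0.0785] [ 3.07 -4.21 -1.27] [-1.231 -0.665 -0.041] [-0.49  0.65  0.94  2.04 -0.73  0.82 -0.04] 0.0081 tooly yaw -52.87341814454399
```

jog_arm(
  moves=[
    [[0,0,0,0.015],[0,0,0,0.03],[0,0,0,0.03]],
  ],
)

```text
time_s: 27.7
position: [0.5132, -0.1673, 0.0784]
tcp_rot: [0.962, 0.273, 0.001, 0.001]
force: [2.0, -4.3, 1.8]
opening: 0.0076
grip_force: 29.7
```

```bash
python3 st.py
```

```text
27.7 [ 0.5132 -0.1673  0.0784] [ 2.03 -4.33  1.81] [-1.101 -0.546  0.045] [-0.51  0.66  0.97  2.05 -0.75  0.83 -0.11] 0.0076 tooly yaw -58.28406095476848
```

jog_arm(
  moves=[
    [[0,0,0,0.015],[0,0,0,0.03],[0,0,0,0.03]],
  ],
)

```text
time_s: 28.0
position: [0.5129, -0.1666, 0.0784]
tcp_rot: [0.974, 0.228, 0.0, 0.0]
force: [0.8, -2.7, 5.1]
opening: 0.0078
grip_force: 29.8
```

```bash
python3 st.py
```

```text
28.0 [ 0.5129 -0.1666  0.0784] [ 0.84 -2.75  5.13] [-0.75  -0.353  0.209] [-0.52  0.67  0.99  2.05 -0.77  0.85 -0.19] 0.0078 tooly yaw -63.583757163695935
```

Torque rises sharply past a yaw of −58°, which is where the switch stop is expected (plug at 1.05). One last small push, then I'll release and retreat.

jog_arm(
  moves=[
    [[0,0,0,0.015],[0,0,0,0.03],[0,0,0,0.03]],
  ],
)

```text
time_s: 28.3
position: [0.5127, -0.1662, 0.0782]
tcp_rot: [0.983, 0.183, 0.0, -0.0]
force: [1.9, -0.8, 4.9]
opening: 0.0075
grip_force: 29.9
```

jog_arm(
  moves=[
    [[0,0,0,0],[0,0,0,0],[0,0,0,0],[0,0,0,0],[0,0,-0.04,0],[0,0,-0.1,0],[0,0,-0.18,0],[0,0,-0.24,0],[0,0,-0.24,0],[0,0,-0.24,0]],
  ],
  hand=40,
)

```text
time_s: 29.3
position: [0.5124, -0.166, 0.1978]
tcp_rot: [0.983, 0.182, 0.0, -0.0]
force: [0.6, -0.4, -0.4]
opening: 0.0351
grip_force: 0.0
```

```bash
python3 st.py
python3 - <<'E'
from h import *
b=read_camera("side"); cv2.imwrite("pics/s11.png",b); fitkey(b); print(dark(b,222,194,3))
E
```

```text
29.3 [ 0.5124 -0.166   0.1978] [ 0.61 -0.4  -0.44] [-0.025  0.175 -0.027] [-0.68  0.55  1.22  1.96 -0.6   1.06 -0.4 ] 0.0351 tooly yaw -69.01103599662744
0 (array([-0.2985, -0.0021, -0.0011]), np.float64(-0.664))
0.3 (array([ 1.0116e+00, -1.5000e-03, -8.0000e-04]), np.float64(-0.871))
0.6 (array([ 0.992 , -0.0025, -0.0021]), np.float64(-0.872))
0.9 (array([ 9.886e-01, -2.000e-03, -6.000e-04]), np.float64(-0.872))
1.2 (array([ 1.0016, -0.0015,  0.    ]), np.float64(-0.87))
[224.         193.09210526]
```

```bash
python3 -c "
from rig import order
print(order.close_job())"
```

```text
the job is handed in; nothing more can be done
None
```

I handed the job in at about 29 s: the lid stands on its rim on the worktop to the right of the pot, and the key is in the keyhole and turned clockwise to the stop; the interface gave no verdict.

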